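# Turn the double-ended driver insert round in its bench holder

## Robot

A 7-joint arm with a two-finger parallel gripper is mounted at the origin on the work surface. World frame = base frame: x ahead of the robot, y to its left, z up, the work surface at z = 0. Lengths are in mm, angles in rad, forces in N, time in s.
With the tool pointing down it reaches from about 425 to 925 mm from the base axis. Payload 6.8 kg.
Tool frame: the origin (TCP) lies midway between the tips of the shut fingers; the grasp point (between the pads) lies 19 mm behind it; z points along the fingers, y is the line along which they close (so a half turn about z gives the same grasp; the last joint's range is limited). The gripper opens to 88 mm and grips with 3 to 60 N. Pads are 20 mm wide; open, the fingers measure 115 mm over their backs; the gripper's body (75 mm by 178 mm) begins 61 mm behind the grasp point.
Start: joints at [1.006, 0.477, 0.022, 1.555, -0.011, 1.109, -0.083], TCP at [297.739, -605.804, 222.664] pointing down, gripper open.
Joint ranges: [-2.96, 2.96], [-0.34, 2.1], [-1.41, 1.46], [0.24, 2.44], [-1.37, 4.51], [0.17, 1.92], [-2.96, 2.96]. Speed limits (rad/s): [2.39, 2.39, 3.14, 3.14, 3.14, 3.14, 3.14].

## Interface

Orientations are given as [roll, pitch, yaw] about the fixed x, y, z axes, in that order (R = Rz(yaw) Ry(pitch) Rx(roll)).
In Python, from rig import robot gives the robot as it stands. The module is installed in compiled form; this text tells all that it offers.
- The arm moves only by the shell command python3 -m inch 'ROWS' [FORCE]. ROWS is JSON, a list of rows, each an object of numbers: "hand": the opening in per cent of the stroke, from 0 (shut) to 100 (fully open); "x", "y", "z": the shift along the tool's x, y, z in cm; "ax", "ay", "az": the turn, a rotation vector about the tool's x, y, z in rad. A call has 1 to 5 rows; each row is the pose to reach, as a shift and turn from the pose commanded when the call began, along the tool's axes at that moment; what a row does not reach only later rows make up. A row lasts 1/8 s, in which the tool goes at most 62.5 mm and 10.7 degrees, less where a joint would pass 70% of its speed; a pose out of reach is approached as far as the arm can. A call with a gripper value outside its range is refused whole. The fingers move at their own pace and stop on an object; FORCE is the grip in N (left out, the last holds). Time passes only in rows, so rows that repeat a pose let the fingers close. It gives the time, the measured TCP pose, the force, the opening and the grip force at its end, in the units of the state.
- robot.read_state(): the state, without advancing time (a new reading comes with each control period).
- robot.grab_frame(name): name is "scene" or "top"; returns a dict with "pixels" (384x512x3 uint8, red, green, blue), "fov_y" (degrees; the focal length in pixels is half the picture's height over the tangent of half this angle, whatever the lens; pixels are square), "cx", "cy" (the principal point, pixels), "world_to_cam" (4x4, takes a point from world to camera coordinates). Camera axes: x right, y up, looking along -z (the intrinsics and any distortion apply to the point x, -y, -z); pixel columns grow to the right and rows downward; lengths in mm; the calibration is good to about 2 mm. A picture is of the moment at which its call begins. There is no depth.
- robot.close_job(): hands the job in; it is judged then, once.
Trained networks look in the newest picture that a camera, given by its name, has taken for a name from the list of things; names that differ only in an ending like _2 or _b are one class to them, and where a whole thing is asked for, a point or a joint stands for the part that bears it (a point fixed in the world has none). Each returns a list of dicts, best first, with "p" (0 to 1); they miss things now and then, are a little off and sometimes report something else, mostly with a low value. They report only what shows in the picture. A call takes as long as a camera call.
- robot.cut_out(camera, name): "pixels" (384x512 bool, what is visible of it).
- robot.pinpoint(camera, name): "location" ([x, y, z] in mm, in world coordinates, good to about 4 mm: a listed point, or the origin of a listed thing).
The state is a dict: "clock": time; "q": joint angles; "dq": joint speeds; "effort": joint torques, N m; "tcp_pos": TCP position; "eef_rot": TCP orientation; "force": force on the tool from outside, world axes, zero at the start; "moment": the same for the moment, N m; "finger_gap": opening from 0.0 (shut) to 1.0 (fully open); "grip_force": force on a finger pad.
Only numpy, scipy, OpenCV 4.12 (cv2) and the standard library are available. Lean on these libraries where they do the work, as an engineer would, in place of code of your own. Each camera call takes 0.05 s, during which the arm holds its last target. There are 200 camera calls.

## Task

The bench driver holder is set with the flat blade facing out, but the next fan hub needs the hex socket: pinch the two tabs of the knob to unlock the keeper bar, swing it well back, take the steel insert out, turn it end for end and lay it back down in its two slots (no dropping) so that the socket end faces out. Then pinch and turn the knob back so that the keeper bar lies across the insert again with its tabs sprung out and locked, and leave the other things on the bench where they are.

Things in the scene. Friction and masses are not known exactly. Their poses are not given: they have to be found in the camera images.
- holder: Fixed bench holder, grey base plate 150 x 80 mm, 12 mm thick. Origin: centre of the plate's underside, on the table; x points along the insert to the OUT (working) side, z up. Two dark steel saddles at x = -44 and +44 mm carry the insert. The tab-lock knob stands beside the rear saddle, its vertical axis at x = -44, y = +100 mm; highest point of it all 98 mm
- holder_seat (a point): Where the middle of the insert lies when seated (45 mm above the table); axes as the holder. Saddles 16 mm thick in x, 64 mm wide, 56 mm high, with 72 mm of free space between them; each has an open-topped slot along x, 24 mm wide, floor 35 mm above the table, flaring at 45 degrees to a 40 mm mouth
- insert_mid (a point): Middle (centre) of the loose steel double-ended insert, 192 mm long, 0.5 kg. Square shank 20 x 20 mm, 112 mm long, between two round shoulders 28 mm across that drop just outside the saddles (4 mm of play each way). x points to the SOCKET end: at the start opposite to the holder's x; z up. Grip the shank across its width, midway between the saddles
- socket_end (a point): Tip of the insert's socket end: a six-sided open tube, 28 mm across, 96 mm from the middle; it must end up on the holder's out side
- blade_end (a point): Tip of the insert's other end: a flat blade 26 mm wide and 6 mm thick, 96 mm from the middle
- knob_grip (a point): On the knob's vertical axis, 86 mm above the table: the place to pinch, fingers closing along this frame's y. The release tabs stand at +y and -y: black plates 26 mm wide, 66 to 98 mm above the table, 58 mm over their outsides, 40 mm when pinched fully in. Below them locking teeth and two stop pins reach 62 mm above the table, 36 mm from the axis. x points along the keeper bar
- keeper (a joint): Angle of knob and keeper bar, rad: 0 = closed, bar across the insert over the rear saddle, locked while the tabs are out (play 0.05); grows clockwise seen from above to a stop at 1.4, the bar swinging to the rear. From 1.0 the insert can be lifted out. Turns only with both tabs pinched (also coming back, for the teeth to pass the pins); stays where left, friction 0.06 N m
- tab_a (a joint): Travel of the tab at +y of the knob_grip frame, m: 0 = sprung out, 0.009 = pinched fully in; spring 3 N rising to about 8.5 N; the tooth clears its pin from about 0.007
- tab_b (a joint): The same for the tab at -y
- screwdriver: Bystander: screwdriver 200 mm long, lying beside the holder on the side away from the knob; leave it alone
- tape_roll: Bystander: roll of black tape, 84 mm across, 19 mm high, near the holder on the knob's side; leave it alone
- impeller: Bystander: three-bladed grey fan impeller lying flat, 156 mm across, 30 mm high, to the left; leave it alone
- rotor: Bystander: steel motor rotor standing upright, 54 mm across, 95 mm high; leave it alone
- tea_cup: Bystander: steel cup, 68 mm across, 75 mm high; leave it alone
- oil_bottle: Bystander: white oil bottle, 52 mm across, 130 mm high; leave it alone
- wrench: Bystander: steel wrench lying flat, nearer the robot than the holder; leave it alone
- keeper_tip (a point): Near the free end of the steel keeper bar, 115 mm from the knob's axis. The bar is fixed to the knob, 120 mm long, 14 mm wide, from 62 to 69 mm above the table

How it is judged (in metres and radians):
On the way, in this order (a step that is already met when the one before it is completed fails the run):
1. the keeper bar is unlocked and swung clear of the insert (at least 0.9 rad) (value of joint keeper above 0.9 rad), for 0.2 s.
2. the insert is lifted right out of the slots (z of insert_mid in the frame of holder_seat above 0.04 m), for 0.1 s.
3. the insert lies back in both slots with its socket end out (x of socket_end in the frame of holder_seat above 0.085 m and z of insert_mid in the frame of holder_seat below 0.003 m and angle between the x axis of insert_mid and the x axis of holder, either way round below 0.08 rad), for 0.2 s.
At the end, for the whole second after the job is handed in: Insert at rest in both slots, socket out (middle within 3 mm of seat height, 4 mm sideways, in line within 0.08 rad, socket tip at least 85 mm out from the seat point); keeper bar back across it (under 0.1 rad), both tabs sprung out (under 2 mm) (all of step 3 and z of insert_mid in the frame of holder_seat above -0.003 m and y of insert_mid in the frame of holder_seat between -0.004 and 0.004 m and value of joint keeper below 0.1 rad and value of joint each of tab_a, tab_b below 0.002 m and linear speed of insert below 0.02 m/s); the robot touches nothing.
It fails at once if the insert is dropped (it moves faster than 0.6 m/s near or below slot height, not held) (linear speed of insert above 0.6 m/s and contact force between the fingers and insert below 0.2 N and height (world z) of insert_mid below 0.08 m).
It fails at once if another thing on the bench is moved by more than 40 mm (distance of any of screwdriver, tape_roll, impeller, rotor, tea_cup, oil_bottle, wrench from where it was at the start of the episode above 0.04 m).
It also fails if it takes over 72 s, if anything falls off the work surface, if the arm or the gripper's body presses on something with over 40 N, if the wrist force passes 120 N, or if a joint passes its speed limit or range.

## Working session

There is one attempt and no reset: what is moved stays moved. The work goes in short steps, Python scripts to look and compute and a shell command to move; the robot and the scene stay as the last step left them, time stands still between calls to the robot, and variables do not carry over. Pictures are saved under pics/ and viewed, at most 10 in all, crops included, and the job is handed in when it is done.

```bash
mkdir -p pics; ls; cat > h.py <<'E'
from rig import robot
import numpy as np, cv2
def look(names,cams=("scene","top")):
    for c in cams:
        f=robot.grab_frame(c)
        for n in names:
            r=robot.pinpoint(c,n)
            print(c,n,[(np.round(d["location"],1).tolist(),round(d["p"],2)) for d in r[:2]])
def save(c,fn):
    f=robot.grab_frame(c); cv2.imwrite("pics/"+fn,f["pixels"][:,:,::-1]); return f
E
python3 - <<'E'
from h import *
s=robot.read_state();print({k:np.round(v,3).tolist() for k,v in s.items()})
a=save("scene","s0.png");b=save("top","t0.png")
look(["holder","holder_seat","insert_mid","socket_end","blade_end","knob_grip","keeper_tip","tape_roll","rotor","oil_bottle","tea_cup","screwdriver","impeller"])
for f in(a,b):print(f["fov_y"],f["cx"],f["cy"],f["world_to_cam"].round(3).tolist())
E
```

```text
pics
{'clock': 0.0, 'q': [1.006, 0.478, 0.022, 1.556, -0.011, 1.109, -0.083], 'dq': [-0.0, -0.0, 0.002, 0.003, -0.001, -0.0, 0.001], 'effort': [0.001, -58.286, 1.535, -27.26, -0.054, 0.017, 0.0], 'tcp_pos': [297.467, -605.245, 221.714], 'eef_rot': [-3.14, 0.0, 0.457], 'force': [-0.187, 0.153, 0.417], 'moment': [0.034, -0.047, 0.056], 'grip_force': 0.0, 'finger_gap': 0.999}
scene holder [([582.6, 24.4, 0.4], 0.59)]
scene holder_seat [([591.3, 23.5, 43.7], 0.55), ([427.6, -382.8, -0.0], 0.18)]
scene insert_mid [([586.3, 28.2, 42.5], 0.77), ([501.2, -18.4, 43.1], 0.59)]
scene socket_end [([501.4, -18.4, 41.8], 0.84)]
scene blade_end [([677.4, 66.1, 46.5], 0.56)]
scene knob_grip [([510.3, 98.0, 86.3], 0.58)]
scene keeper_tip [([553.7, -4.9, 63.9], 0.56)]
scene tape_roll [([596.6, 425.6, -2.4], 0.73), ([621.0, 181.8, -4.9], 0.69)]
scene rotor [([636.1, -388.4, -6.4], 0.75)]
scene oil_bottle [([358.0, 335.7, -3.2], 0.85), ([500.8, -20.0, 42.3], 0.68)]
scene tea_cup [([427.7, -376.9, -2.0], 0.8)]
scene screwdriver [([632.4, -73.3, 5.9], 0.76), ([586.6, 25.3, 0.3], 0.23)]
scene impeller [([5
[... 310 characters left out ...]
7.4, -5.3, 66.3], 0.64), ([504.0, 99.9, 86.8], 0.42)]
top tape_roll [([620.7, 179.8, 0.1], 0.74)]
top rotor [([636.4, -388.7, -1.1], 0.55)]
top oil_bottle [([618.9, 181.1, 2.0], 0.21)]
top tea_cup [([430.4, -378.6, -0.5], 0.86)]
top screwdriver [([631.5, -74.6, 1.6], 0.73)]
top impeller [([600.1, 429.8, 4.1], 0.86), ([670.6, 63.7, 44.5], 0.2)]
48.76635026429345 255.83168784120323 190.19106734785308 [[-0.668, 0.744, -0.015, 320.332], [-0.558, -0.488, 0.671, 205.27], [0.492, 0.457, 0.741, -1486.927], [0.0, 0.0, 0.0, 1.0]]
57.18745356051467 248.78164420356347 191.7014832228876 [[-0.03, -1.0, -0.005, 19.344], [0.987, -0.03, 0.159, -519.027], [-0.159, 0.0, 0.987, -1054.015], [0.0, 0.0, 0.0, 1.0]]
```

View pics/t0.png

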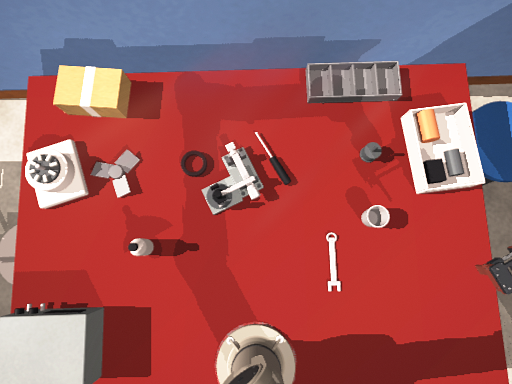

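View pics/s0.png

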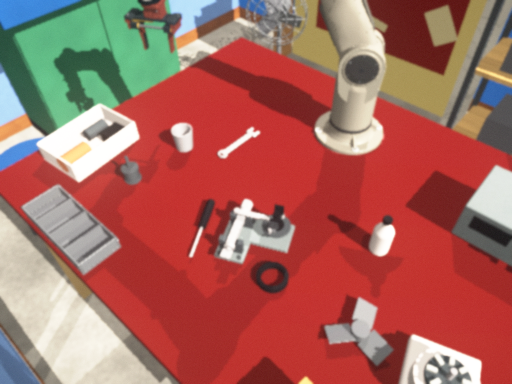

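```bash
cat > fit.py <<'E'
from h import *
from scipy.optimize import least_squares
# joint fit of the holder pose to the reports (before anything moved)
P={"holder":(0,0),"holder_seat":(0,0),"insert_mid":(0,0),"socket_end":(-96,0),"blade_end":(96,0),"knob_grip":(-44,100),"keeper_tip":(-44,-15)}
M=[]
for k in range(3):
  for c in("scene","top"):
    robot.grab_frame(c)
    for n in P:
        r=robot.pinpoint(c,n)
        if r: M.append((n,r[0]["location"][:2]))
def res(v):
    c,s=np.cos(v[2]),np.sin(v[2])
    return np.ravel([[v[0]+c*P[n][0]-s*P[n][1]-l[0],v[1]+s*P[n][0]+c*P[n][1]-l[1]] for n,l in M])
o=least_squares(res,[588,25,.44],loss="soft_l1",f_scale=3)
v=o.x;c,s=np.cos(v[2]),np.sin(v[2])
print(v.round(3),"knob",v[0]-44*c-100*s,v[1]-44*s+100*c); r=o.fun.reshape(-1,2)
for (n,l),e in zip(M,res(v).reshape(-1,2)): print(n,e.round(1),end="; ")
E
python3 fit.py
```

```text
[5.88019e+02 2.52650e+01 4.32000e-01] knob 506.2035303267941 97.66796211116224
holder [1.8 0.8]; holder_seat [1.7 2.9]; insert_mid [-0.5 -2.4]; blade_end [-1.6 -0.9]; knob_grip [-3.5 -1.7]; keeper_tip [ 4.6 -0.2]; holder [-1.9  0.5]; holder_seat [-0.4 -1.1]; insert_mid [ 1.4 -1.2]; socket_end [-0.3  0.1]; blade_end [4.3 3.3]; knob_grip [ 1.9 -2.4]; keeper_tip [-2.9  0.6]; holder [1.1 1. ]; holder_seat [-3.4  0.7]; insert_mid [ 0.8 -0.2]; socket_end [-1.3  2.9]; blade_end [2.7 0.2]; knob_grip [-2.5  1.8]; keeper_tip [ 0.5 -0.3]; holder [0.7 0.2]; holder_seat [ 1.4 -2. ]; insert_mid [-2.1 -1.2]; socket_end [-2.5  1.4]; blade_end [3.3 3.2]; knob_grip [ 2.5 -2.6]; keeper_tip [-3.4  0.2]; holder [ 1.  -2.1]; holder_seat [ 0.1 -1.2]; insert_mid [-0.1 -0.6]; socket_end [-0.4  2.1]; blade_end [ 1.6 -0.2]; keeper_tip [ 0.5 -2.7]; holder [-1.5  1.6]; holder_seat [-0.7 -2.5]; insert_mid [-0.4  1.5]; socket_end [-1.6 -0.2]; blade_end [4.7 5.3]; knob_grip [-0.7 -1.3]; keeper_tip [-4.2  0.3];
```

The top picture shows the holder around (235,185), with the knob at (220,192), the tape at (195,162) and the screwdriver at (273,160). The scene view agrees, and so do the network reports. Next I move above the knob.

```bash
R(){ :; }
python3 -m inch '[{"hand":100,"x":4.15,"y":-4.5},{"hand":100,"x":8.3,"y":-9},{"hand":100,"x":12.45,"y":-13.5},{"hand":100,"x":16.6,"y":-18},{"hand":100,"x":16.6,"y":-18}]' 20
python3 -m inch '[{"hand":100,"x":4.15,"y":-4.5},{"hand":100,"x":8.3,"y":-9},{"hand":100,"x":12.45,"y":-13.5},{"hand":100,"x":16.6,"y":-18},{"hand":100,"x":16.6,"y":-18}]'
python3 -m inch '[{"hand":100,"x":4.15,"y":-4.5},{"hand":100,"x":8.3,"y":-9},{"hand":100,"x":12.45,"y":-13.5},{"hand":100,"x":16.6,"y":-18},{"hand":100,"x":16.6,"y":-18}]'
python3 -m inch '[{"hand":100,"az":-0.18},{"hand":100,"az":-0.36},{"hand":100,"az":-0.54},{"hand":100,"az":-0.72},{"hand":100,"az":-0.773}]'
python3 -m inch '[{"hand":100,"az":-0.18},{"hand":100,"az":-0.36},{"hand":100,"az":-0.54},{"hand":100,"az":-0.72},{"hand":100,"az":-0.773}]'
python3 -c "
from h import *
s=robot.read_state();print(s['q'])
look(['knob_grip','keeper_tip'])"
```

```text
[ 1.00590428  0.47697799  0.02236915  1.55540045 -0.01150881  1.10932597
 -0.08309506]
scene knob_grip [([504.9, 95.5, 87.2], 0.64), ([597.9, 425.3, -3.8], 0.55)]
scene keeper_tip [([553.7, -4.6, 64.1], 0.84)]
top knob_grip [([505.6, 97.3, 83.6], 0.54)]
top keeper_tip [([557.3, -7.0, 67.4], 0.66)]validation failed for argument at $[0]...
validation failed for argument at $[0]...
validation failed for argument at $[0]...
validation failed for argument at $[0]...
validation failed for argument at $[0]...
```

```bash

python3 -m inch '[{"hand":100,"x":4.15,"y":-4.5,"z":0,"ax":0,"ay":0,"az":0},{"hand":100,"x":8.3,"y":-9,"z":0,"ax":0,"ay":0,"az":0},{"hand":100,"x":12.45,"y":-13.5,"z":0,"ax":0,"ay":0,"az":0},{"hand":100,"x":16.6,"y":-18,"z":0,"ax":0,"ay":0,"az":0},{"hand":100,"x":16.6,"y":-18,"z":0,"ax":0,"ay":0,"az":0}]' 20
```

```text
clock: 4.82
tcp_pos: [369.5, -366.4, 223.1]
eef_rot: [-3.141, -0.001, 0.465]
force: [-0.1, -0.5, -0.3]
finger_gap: 1.002
grip_force: 0.0
```

```bash

python3 -m inch '[{"hand":100,"x":4.15,"y":-4.5,"z":0,"ax":0,"ay":0,"az":0},{"hand":100,"x":8.3,"y":-9,"z":0,"ax":0,"ay":0,"az":0},{"hand":100,"x":12.45,"y":-13.5,"z":0,"ax":0,"ay":0,"az":0},{"hand":100,"x":16.6,"y":-18,"z":0,"ax":0,"ay":0,"az":0},{"hand":100,"x":16.6,"y":-18,"z":0,"ax":0,"ay":0,"az":0}]' 20
python3 -m inch '[{"hand":100,"x":4.15,"y":-4.5,"z":0,"ax":0,"ay":0,"az":0},{"hand":100,"x":8.3,"y":-9,"z":0,"ax":0,"ay":0,"az":0},{"hand":100,"x":12.45,"y":-13.5,"z":0,"ax":0,"ay":0,"az":0},{"hand":100,"x":16.6,"y":-18,"z":0,"ax":0,"ay":0,"az":0},{"hand":100,"x":16.6,"y":-18,"z":0,"ax":0,"ay":0,"az":0}]' 20
python3 -m inch '[{"hand":100,"x":0,"y":0,"z":0,"ax":0,"ay":0,"az":-0.18},{"hand":100,"x":0,"y":0,"z":0,"ax":0,"ay":0,"az":-0.36},{"hand":100,"x":0,"y":0,"z":0,"ax":0,"ay":0,"az":-0.54},{"hand":100,"x":0,"y":0,"z":0,"ax":0,"ay":0,"az":-0.72},{"hand":100,"x":0,"y":0,"z":0,"ax":0,"ay":0,"az":-0.773}]'
python3 -m inch '[{"hand":100,"x":0,"y":0,"z":0,"ax":0,"ay":0,"az":-0.18},{"hand":100,"x":0,"y":0,"z":0,"ax":0,"ay":0,"az":-0.36},{"hand":100,"x":0,"y":0,"z":0,"ax":0,"ay":0,"az":-0.54},{"hand":100,"x":0,"y":0,"z":0,"ax":0,"ay":0,"az":-0.72},{"hand":100,"x":0,"y":0,"z":0,"ax":0,"ay":0,"az":-0.773}]'
cat >> h.py <<'E'
def go(x,y,z,yaw):
    "shift (cm, tool axes) and az from the present pose to a tool-down pose"
    from scipy.spatial.transform import Rotation as T
    s=robot.read_state();R=T.from_euler("xyz",s["eef_rot"])
    d=R.inv().apply(np.array([x,y,z])-s["tcp_pos"])/10
    a=(R.inv()*T.from_euler("xyz",[np.pi,0,yaw])).as_rotvec()
    print("shift cm",d.round(2),"rotvec",a.round(3),"q",np.round(s["q"],2),"t",s["clock"])
E
python3 -c "
from h import *
go(506.2,97.7,70,.432+np.pi/2)"
```

```text
clock: 5.45
tcp_pos: [438.6, -132.8, 223.1]
eef_rot: [3.142, -0.002, 0.464]
force: [-1.1, -0.1, -0.2]
finger_gap: 1.002
grip_force: 0.0
clock: 6.08
tcp_pos: [507.9, 101.8, 222.8]
eef_rot: [-3.14, -0.002, 0.462]
force: [-0.6, 0.1, -1.0]
finger_gap: 1.0
grip_force: 0.0
clock: 6.7
tcp_pos: [507.1, 94.9, 222.4]
eef_rot: [3.142, 0.001, 1.229]
force: [0.6, -0.2, 0.0]
finger_gap: 1.001
grip_force: 0.0
clock: 7.32
tcp_pos: [507.1, 94.9, 222.3]
eef_rot: [-3.141, 0.001, 2.002]
force: [-0.5, -0.3, -0.8]
finger_gap: 1.0
grip_force: 0.0
shift cm [ 0.31  0.05 15.23] rotvec [-0.001  0.001 -0.001] q [ 0.26  0.29 -0.67  1.9   0.21  1.03 -0.07] t 7.325
```

```bash

python3 -m inch '[{"hand":100,"x":0.15,"y":0,"z":4,"ax":0,"ay":0,"az":0},{"hand":100,"x":0.3,"y":0,"z":8,"ax":0,"ay":0,"az":0},{"hand":100,"x":0.3,"y":0.05,"z":12,"ax":0,"ay":0,"az":0},{"hand":100,"x":0.3,"y":0.05,"z":15.2,"ax":0,"ay":0,"az":0},{"hand":100,"x":0.3,"y":0.05,"z":15.2,"ax":0,"ay":0,"az":0}]' 25
python3 -m inch '[{"hand":40,"x":0,"y":0,"z":0,"ax":0,"ay":0,"az":0},{"hand":40,"x":0,"y":0,"z":0,"ax":0,"ay":0,"az":0},{"hand":40,"x":0,"y":0,"z":0,"ax":0,"ay":0,"az":0},{"hand":40,"x":0,"y":0,"z":0,"ax":0,"ay":0,"az":0},{"hand":40,"x":0,"y":0,"z":0,"ax":0,"ay":0,"az":0}]' 25
python3 -c "
from h import *
save('top','t1.png')
print(robot.read_state()['tcp_pos'])"
```

```text
clock: 7.95
tcp_pos: [504.4, 98.0, 68.5]
eef_rot: [-3.136, 0.0, 2.0]
force: [-0.1, 0.4, 0.6]
finger_gap: 1.008
grip_force: 0.0
clock: 8.57
tcp_pos: [506.4, 101.4, 71.4]
eef_rot: [3.14, 0.001, 2.003]
force: [-1.4, -1.0, 7.0]
finger_gap: 0.475
grip_force: 7.9
[505.60911898 101.04101563  71.46669975]
```

```bash

python3 -m inch '[{"hand":30,"x":0,"y":0,"z":0,"ax":0,"ay":0,"az":0},{"hand":30,"x":0,"y":0,"z":0,"ax":0,"ay":0,"az":0},{"hand":30,"x":0,"y":0,"z":0,"ax":0,"ay":0,"az":0},{"hand":30,"x":0,"y":0,"z":0,"ax":0,"ay":0,"az":0},{"hand":30,"x":0,"y":0,"z":0,"ax":0,"ay":0,"az":0}]' 25
python3 -c "
from h import *
look(['knob_grip','keeper_tip'],('top',))
s=robot.read_state();print(s['tcp_pos'],s['force'],s['moment'],s['finger_gap'])"
```

```text
clock: 9.25
tcp_pos: [505.7, 101.1, 71.6]
eef_rot: [-3.141, 0.001, 2.002]
force: [-4.9, -3.9, 11.7]
finger_gap: 0.434
grip_force: 25.1
top knob_grip []
top keeper_tip [([555.6, -7.9, 65.1], 0.59), ([588.7, 25.7, 0.1], 0.34)]
[505.6644182  101.07840748  71.59852785] [-4.28984315 -1.8637363  12.73821927] [-0.54794376  0.83689268 -0.09294147] 0.43033346374082543
```

```bash

python3 -m inch '[{"hand":80,"x":0,"y":0,"z":0,"ax":0,"ay":0,"az":0},{"hand":80,"x":0,"y":0,"z":0,"ax":0,"ay":0,"az":0},{"hand":80,"x":0,"y":0,"z":0,"ax":0,"ay":0,"az":0},{"hand":80,"x":0,"y":0,"z":0,"ax":0,"ay":0,"az":0}]' 25
python3 -c "
from h import *
go(506.2,97.7,70,.432+np.pi/2)
look(['knob_grip','keeper_tip','holder_seat'],('scene',))
s=robot.read_state();print(s['tcp_pos'],s['force'],s['moment'],s['finger_gap'])"
```

```text
clock: 9.9
tcp_pos: [505.7, 101.6, 70.6]
eef_rot: [3.141, -0.0, 2.003]
force: [-1.4, 0.5, 0.2]
finger_gap: 0.794
grip_force: 0.0
shift cm [-0.37 -0.12  0.06] rotvec [ 0. -0.  0.] q [ 0.15  0.49 -0.59  2.03  0.4   0.74 -0.25] t 9.9
scene knob_grip [([509.0, 93.5, 81.6], 0.63)]
scene keeper_tip [([555.2, -5.1, 63.7], 0.46), ([587.8, 26.0, 44.0], 0.16)]
scene holder_seat [([589.8, 24.6, 46.8], 0.81)]
[505.6573352  101.49568952  70.56726302] [-0.64733843  0.19839774 -0.98948693] [-0.0006714  -0.06196837  0.01416095] 0.8000826488502449
```

```bash

python3 -m inch '[{"hand":75,"x":-0.37,"y":-0.1,"z":0,"ax":0,"ay":0,"az":0},{"hand":75,"x":-0.37,"y":-0.1,"z":0,"ax":0,"ay":0,"az":0},{"hand":35,"x":-0.37,"y":-0.1,"z":0,"ax":0,"ay":0,"az":0},{"hand":35,"x":-0.37,"y":-0.1,"z":0,"ax":0,"ay":0,"az":0},{"hand":35,"x":-0.37,"y":-0.1,"z":0,"ax":0,"ay":0,"az":0}]' 25
python3 -m inch '[{"hand":30,"x":0,"y":0,"z":0,"ax":0,"ay":0,"az":0},{"hand":30,"x":0,"y":0,"z":0,"ax":0,"ay":0,"az":0},{"hand":30,"x":0,"y":0,"z":0,"ax":0,"ay":0,"az":0},{"hand":30,"x":0,"y":0,"z":0,"ax":0,"ay":0,"az":0},{"hand":30,"x":0,"y":0,"z":0,"ax":0,"ay":0,"az":0.1}]' 25
python3 -m inch '[{"hand":30,"x":0,"y":0,"z":0,"ax":0,"ay":0,"az":0.1},{"hand":30,"x":0,"y":0,"z":0,"ax":0,"ay":0,"az":0.2},{"hand":30,"x":0,"y":0,"z":0,"ax":0,"ay":0,"az":0.3},{"hand":30,"x":0,"y":0,"z":0,"ax":0,"ay":0,"az":0.3}]' 25
python3 -c "
from h import *
go(506.2,97.7,70,.432+np.pi/2-1.25)
look(['keeper_tip'])
s=robot.read_state();print(s['tcp_pos'],s['force'],s['moment'],s['finger_gap'])"
```

```text
clock: 10.72
tcp_pos: [506.7, 97.7, 70.8]
eef_rot: [3.141, 0.0, 2.003]
force: [3.4, 1.5, 1.6]
finger_gap: 0.448
grip_force: 11.0
clock: 11.35
tcp_pos: [506.9, 97.9, 71.0]
eef_rot: [3.14, -0.0, 1.901]
force: [1.6, -0.1, 3.5]
finger_gap: 0.427
grip_force: 25.0
clock: 11.85
tcp_pos: [507.0, 97.9, 71.0]
eef_rot: [3.14, -0.0, 1.604]
force: [3.1, -0.4, 4.5]
finger_gap: 0.427
grip_force: 25.0
shift cm [-0.01 -0.08  0.1 ] rotvec [ 0.001 -0.001  0.851] q [ 0.09  0.47 -0.49  2.03  0.33  0.71 -0.58] t 11.85
scene keeper_tip [([510.3, -12.9, 65.3], 0.48)]
top keeper_tip []
[506.99955344  97.85271077  70.9607527 ] [3.7466855  0.17313199 4.84873546] [ 0.16230059 -0.81352899 -0.00355808] 0.43102348334009205
```

```bash

python3 -m inch '[{"hand":30,"x":0,"y":0,"z":0,"ax":0,"ay":0,"az":0.12},{"hand":30,"x":0,"y":0,"z":0,"ax":0,"ay":0,"az":0.24},{"hand":30,"x":0,"y":0,"z":0,"ax":0,"ay":0,"az":0.36},{"hand":30,"x":0,"y":0,"z":0,"ax":0,"ay":0,"az":0.43},{"hand":30,"x":0,"y":0,"z":0,"ax":0,"ay":0,"az":0.43}]' 25
python3 -m inch '[{"hand":30,"x":0,"y":0,"z":0,"ax":0,"ay":0,"az":0.12},{"hand":30,"x":0,"y":0,"z":0,"ax":0,"ay":0,"az":0.24},{"hand":30,"x":0,"y":0,"z":0,"ax":0,"ay":0,"az":0.36},{"hand":30,"x":0,"y":0,"z":0,"ax":0,"ay":0,"az":0.42},{"hand":30,"x":0,"y":0,"z":0,"ax":0,"ay":0,"az":0.42}]' 25
python3 -c "
from h import *
look(['keeper_tip'])"
python3 -m inch '[{"hand":90,"x":0,"y":0,"z":0,"ax":0,"ay":0,"az":0},{"hand":90,"x":0,"y":0,"z":0,"ax":0,"ay":0,"az":0},{"hand":90,"x":0,"y":0,"z":0,"ax":0,"ay":0,"az":0},{"hand":90,"x":0,"y":0,"z":0,"ax":0,"ay":0,"az":0}]' 25
python3 -m inch '[{"hand":90,"x":0,"y":0,"z":-4,"ax":0,"ay":0,"az":0},{"hand":90,"x":0,"y":0,"z":-8,"ax":0,"ay":0,"az":0},{"hand":90,"x":0,"y":0,"z":-12,"ax":0,"ay":0,"az":0},{"hand":90,"x":0,"y":0,"z":-14,"ax":0,"ay":0,"az":0},{"hand":90,"x":0,"y":0,"z":-14,"ax":0,"ay":0,"az":0}]' 25
python3 -c "
from h import *
look(['keeper_tip','insert_mid','socket_end','blade_end','knob_grip'])
go(588,25.3,60+100,.432)"
```

```text
clock: 12.68
tcp_pos: [507.1, 97.8, 71.0]
eef_rot: [3.14, -0.001, 1.174]
force: [4.3, 0.1, 4.3]
finger_gap: 0.431
grip_force: 25.0
clock: 13.3
tcp_pos: [507.2, 97.7, 71.0]
eef_rot: [3.141, -0.001, 0.755]
force: [4.8, 0.1, 3.4]
finger_gap: 0.433
grip_force: 25.0
scene keeper_tip []
top keeper_tip []
clock: 14.0
tcp_pos: [504.1, 96.8, 69.6]
eef_rot: [-3.14, 0.004, 0.753]
force: [0.5, 0.5, -0.3]
finger_gap: 0.85
grip_force: 0.0
clock: 14.62
tcp_pos: [506.1, 97.4, 211.3]
eef_rot: [3.141, -0.0, 0.753]
force: [-1.1, -0.7, 0.5]
finger_gap: 0.902
grip_force: 0.0
scene keeper_tip [([420.9, 19.8, 66.2], 0.8)]
scene insert_mid [([591.0, 27.1, 43.8], 0.79)]
scene socket_end [([502.8, -20.6, 43.9], 0.59)]
scene blade_end [([675.3, 67.5, 44.8], 0.7)]
scene knob_grip [([509.2, 97.8, 83.5], 0.94)]
top keeper_tip []
top insert_mid [([587.9, 24.4, 41.1], 0.75)]
top socket_end [([502.5, -13.7, 43.7], 0.85), ([425.7, -377.9, -0.5], 0.46)]
top blade_end [([671.6, 61.5, 43.4], 0.7)]
top knob_grip []
shift cm [ 1.02 10.87  5.04] rotvec [-0.     0.     0.321] q [-0.03  0.25 -0.33  1.93  0.1   0.98 -1.22] t 15.225
```

```bash

python3 -m inch '[{"hand":72,"x":0.5,"y":5,"z":0,"ax":0,"ay":0,"az":0.16},{"hand":72,"x":1,"y":10.9,"z":0,"ax":0,"ay":0,"az":0.32},{"hand":72,"x":1,"y":10.9,"z":5,"ax":0,"ay":0,"az":0.32},{"hand":72,"x":1,"y":10.9,"z":5,"ax":0,"ay":0,"az":0.32},{"hand":72,"x":1,"y":10.9,"z":5,"ax":0,"ay":0,"az":0.32}]' 25
python3 -m inch '[{"hand":72,"x":0,"y":0,"z":0,"ax":0,"ay":0,"az":0},{"hand":72,"x":0,"y":0,"z":0,"ax":0,"ay":0,"az":0}]' 25
python3 -c "
from h import *
go(588,25.3,31,.432)"
```

```text
clock: 15.85
tcp_pos: [588.3, 25.9, 161.8]
eef_rot: [-3.141, -0.001, 0.434]
force: [0.7, 0.2, 1.4]
finger_gap: 0.719
grip_force: 0.0
clock: 16.1
tcp_pos: [588.8, 25.4, 162.1]
eef_rot: [3.141, -0.002, 0.433]
force: [-0.7, -0.0, -0.2]
finger_gap: 0.723
grip_force: 0.0
shift cm [-0.1  -0.03 13.11] rotvec [ 0.001 -0.002  0.001] q [ 0.02  0.41 -0.21  1.82  0.11  0.93 -1.38] t 16.1
```

```bash

python3 -m inch '[{"hand":72,"x":-0.1,"y":0,"z":4,"ax":0,"ay":0,"az":0},{"hand":72,"x":-0.1,"y":0,"z":8,"ax":0,"ay":0,"az":0},{"hand":72,"x":-0.1,"y":0,"z":11,"ax":0,"ay":0,"az":0},{"hand":72,"x":-0.1,"y":0,"z":13,"ax":0,"ay":0,"az":0},{"hand":72,"x":-0.1,"y":0,"z":13,"ax":0,"ay":0,"az":0}]' 40
python3 -m inch '[{"hand":72,"x":0,"y":0,"z":0,"ax":0,"ay":0,"az":0},{"hand":72,"x":0,"y":0,"z":0,"ax":0,"ay":0,"az":0},{"hand":72,"x":0,"y":0,"z":0,"ax":0,"ay":0,"az":0}]' 40
python3 -c "
from h import *
go(588,25.3,31,.432)"
```

```text
clock: 16.73
tcp_pos: [586.6, 24.6, 29.9]
eef_rot: [-3.141, 0.002, 0.433]
force: [-0.2, 0.6, 0.9]
finger_gap: 0.721
grip_force: 0.0
clock: 17.1
tcp_pos: [587.9, 24.5, 31.6]
eef_rot: [3.141, -0.001, 0.433]
force: [-0.3, 0.1, -0.5]
finger_gap: 0.719
grip_force: 0.0
shift cm [ 0.04 -0.07  0.06] rotvec [ 0.001 -0.001  0.001] q [-0.01  0.58 -0.19  1.9   0.16  0.67 -1.43] t 17.1
```

Now close on the insert and check it.

```bash

python3 -m inch '[{"hand":10,"x":0,"y":0,"z":0,"ax":0,"ay":0,"az":0},{"hand":10,"x":0,"y":0,"z":0,"ax":0,"ay":0,"az":0},{"hand":10,"x":0,"y":0,"z":0,"ax":0,"ay":0,"az":0},{"hand":10,"x":0,"y":0,"z":0,"ax":0,"ay":0,"az":0},{"hand":10,"x":0,"y":0,"z":0,"ax":0,"ay":0,"az":0}]' 40
python3 -m inch '[{"hand":10,"x":0,"y":0,"z":0,"ax":0,"ay":0,"az":0},{"hand":10,"x":0,"y":0,"z":0,"ax":0,"ay":0,"az":0},{"hand":10,"x":0,"y":0,"z":0,"ax":0,"ay":0,"az":0}]' 40
python3 -c "
from h import *
go(588,25.3,31,.432);look(['insert_mid'])"
```

```text
clock: 17.73
tcp_pos: [587.3, 24.4, 30.6]
eef_rot: [3.141, 0.0, 0.433]
force: [0.6, -0.4, -0.4]
finger_gap: 0.22
grip_force: 40.0
clock: 18.1
tcp_pos: [587.3, 24.4, 30.6]
eef_rot: [3.141, -0.0, 0.433]
force: [0.5, 0.3, -1.0]
finger_gap: 0.226
grip_force: 40.0
shift cm [ 0.1  -0.05 -0.04] rotvec [ 0.    -0.     0.001] q [-0.01  0.59 -0.19  1.9   0.16  0.67 -1.43] t 18.1
scene insert_mid []
top insert_mid []
```

```bash

python3 -m inch '[{"hand":10,"x":0,"y":0,"z":-1,"ax":0,"ay":0,"az":0},{"hand":10,"x":0,"y":0,"z":-3,"ax":0,"ay":0,"az":0},{"hand":10,"x":0,"y":0,"z":-6,"ax":0,"ay":0,"az":0},{"hand":10,"x":0,"y":0,"z":-9,"ax":0,"ay":0,"az":0},{"hand":10,"x":0,"y":0,"z":-12,"ax":0,"ay":0,"az":0}]' 40
python3 -m inch '[{"hand":10,"x":0,"y":0,"z":0,"ax":0,"ay":0,"az":0},{"hand":10,"x":0,"y":0,"z":0,"ax":0,"ay":0,"az":0}]' 40
python3 -c "
from h import *
go(587.3,24.4,150,.432);look(['insert_mid','socket_end','blade_end'])
save('scene','s2.png')"
```

```text
clock: 18.92
tcp_pos: [586.2, 24.6, 151.3]
eef_rot: [-3.141, 0.002, 0.433]
force: [0.7, 0.1, -6.3]
finger_gap: 0.226
grip_force: 40.0
clock: 19.18
tcp_pos: [586.0, 24.4, 149.3]
eef_rot: [-3.141, 0.002, 0.433]
force: [-0.9, 0.4, -5.4]
finger_gap: 0.229
grip_force: 40.0
shift cm [ 0.12  0.05 -0.07] rotvec [-0.001  0.002  0.001] q [ 0.02  0.42 -0.22  1.83  0.11  0.9  -1.38] t 19.175
scene insert_mid [([581.4, 27.4, 161.6], 0.75)]
scene socket_end []
scene blade_end [([675.2, 64.8, 162.9], 0.81)]
top insert_mid []
top socket_end []
top blade_end []
```

View pics/s2.png

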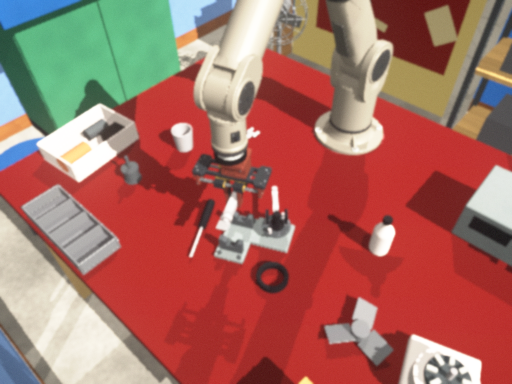

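The picture shows the insert held level in the gripper around (230,205) and the keeper bar swung back at (275,197). Next is the half turn.

```bash

python3 -m inch '[{"hand":10,"x":0,"y":0,"z":0,"ax":0,"ay":0,"az":-0.1},{"hand":10,"x":0,"y":0,"z":0,"ax":0,"ay":0,"az":-0.26},{"hand":10,"x":0,"y":0,"z":0,"ax":0,"ay":0,"az":-0.43},{"hand":10,"x":0,"y":0,"z":0,"ax":0,"ay":0,"az":-0.6},{"hand":10,"x":0,"y":0,"z":0,"ax":0,"ay":0,"az":-0.77}]' 40
python3 -m inch '[{"hand":10,"x":0,"y":0,"z":0,"ax":0,"ay":0,"az":-0.17},{"hand":10,"x":0,"y":0,"z":0,"ax":0,"ay":0,"az":-0.34},{"hand":10,"x":0,"y":0,"z":0,"ax":0,"ay":0,"az":-0.51},{"hand":10,"x":0,"y":0,"z":0,"ax":0,"ay":0,"az":-0.68},{"hand":10,"x":0,"y":0,"z":0,"ax":0,"ay":0,"az":-0.85}]' 40
python3 -m inch '[{"hand":10,"x":0,"y":0,"z":0,"ax":0,"ay":0,"az":-0.17},{"hand":10,"x":0,"y":0,"z":0,"ax":0,"ay":0,"az":-0.34},{"hand":10,"x":0,"y":0,"z":0,"ax":0,"ay":0,"az":-0.51},{"hand":10,"x":0,"y":0,"z":0,"ax":0,"ay":0,"az":-0.68},{"hand":10,"x":0,"y":0,"z":0,"ax":0,"ay":0,"az":-0.85}]' 40
python3 -m inch '[{"hand":10,"x":0,"y":0,"z":0,"ax":0,"ay":0,"az":-0.17},{"hand":10,"x":0,"y":0,"z":0,"ax":0,"ay":0,"az":-0.34},{"hand":10,"x":0,"y":0,"z":0,"ax":0,"ay":0,"az":-0.51},{"hand":10,"x":0,"y":0,"z":0,"ax":0,"ay":0,"az":-0.67},{"hand":10,"x":0,"y":0,"z":0,"ax":0,"ay":0,"az":-0.67}]' 40
python3 -c "
from h import *
go(587.3,24.4,60,.432+np.pi)
look(['insert_mid','socket_end','blade_end'])
look(['insert_mid','socket_end','blade_end'])
go(587.3,24.4,60,.432+np.pi)"
```

```text
clock: 20.25
tcp_pos: [587.3, 24.4, 150.6]
eef_rot: [3.142, 0.0, 1.208]
force: [0.7, 0.2, -6.3]
finger_gap: 0.228
grip_force: 40.0
clock: 20.88
tcp_pos: [587.2, 24.2, 150.6]
eef_rot: [-3.141, 0.0, 2.058]
force: [-0.3, -0.1, -5.8]
finger_gap: 0.226
grip_force: 40.0
clock: 21.5
tcp_pos: [587.3, 24.0, 150.6]
eef_rot: [-3.141, -0.0, 2.908]
force: [-0.2, 0.5, -6.5]
finger_gap: 0.226
grip_force: 40.0
clock: 22.12
tcp_pos: [587.2, 23.9, 150.4]
eef_rot: [3.141, -0.0, -2.713]
force: [-0.6, 0.6, -6.2]
finger_gap: 0.224
grip_force: 40.0
shift cm [-0.03  0.04  9.04] rotvec [ 0.    -0.    -0.003] q [ 0.52  0.58 -0.91  1.79  0.52  1.03  1.41] t 22.125
scene insert_mid []
scene socket_end [([676.7, 60.2, 162.1], 0.86), ([633.1, -72.9, 5.6], 0.57)]
scene blade_end []
top insert_mid [([588.6, 26.4, 161.3], 0.78)]
top socket_end []
top blade_end [([500.4, -18.5, 164.1], 0.77)]
scene insert_mid [([587.5, 29.3, 165.6], 0.6)]
scene socket_end [([678.4, 62.3, 163.4], 0.73)]
scene blade_end []
top insert_mid [([588.3, 27.6, 162.3], 0.81), ([359.6, 330.4, 0.0], 0.74)]
top socket_end []
top blade_end [([499.5, -15.8, 165.3], 0.62)]
shift cm [-0.   -0.01  9.07] rotvec [-0.    -0.    -0.001] q [ 0.52  0.58 -0.91  1.79  0.52  1.03  1.41] t 22.925
```

```bash

python3 -m inch '[{"hand":10,"x":0,"y":0,"z":2.5,"ax":0,"ay":0,"az":0},{"hand":10,"x":0,"y":0,"z":5,"ax":0,"ay":0,"az":0},{"hand":10,"x":0,"y":0,"z":7.5,"ax":0,"ay":0,"az":0},{"hand":10,"x":0,"y":0,"z":9,"ax":0,"ay":0,"az":0},{"hand":10,"x":0,"y":0,"z":9,"ax":0,"ay":0,"az":0}]' 40
python3 -m inch '[{"hand":10,"x":0,"y":0,"z":0,"ax":0,"ay":0,"az":0},{"hand":10,"x":0,"y":0,"z":0,"ax":0,"ay":0,"az":0},{"hand":10,"x":0,"y":0,"z":0,"ax":0,"ay":0,"az":0}]' 40
python3 -c "
from h import *
go(587.3,24.4,30.6,.432+np.pi)"
```

```text
clock: 23.55
tcp_pos: [586.7, 24.4, 59.8]
eef_rot: [3.141, -0.002, -2.71]
force: [0.1, -0.3, -7.0]
finger_gap: 0.229
grip_force: 40.0
clock: 23.92
tcp_pos: [587.7, 24.5, 61.4]
eef_rot: [-3.141, 0.001, -2.711]
force: [-0.3, -0.3, -6.3]
finger_gap: 0.221
grip_force: 40.0
shift cm [0.04 0.01 3.08] rotvec [-0.001  0.001 -0.001] q [ 0.46  0.68 -0.83  1.85  0.64  0.89  1.33] t 23.925
```

```bash

python3 -m inch '[{"hand":10,"x":0,"y":0,"z":0.8,"ax":0,"ay":0,"az":0},{"hand":10,"x":0,"y":0,"z":1.6,"ax":0,"ay":0,"az":0},{"hand":10,"x":0,"y":0,"z":2.2,"ax":0,"ay":0,"az":0},{"hand":10,"x":0,"y":0,"z":2.6,"ax":0,"ay":0,"az":0},{"hand":10,"x":0,"y":0,"z":2.6,"ax":0,"ay":0,"az":0}]' 40
python3 -m inch '[{"hand":10,"x":0,"y":0,"z":0.2,"ax":0,"ay":0,"az":0},{"hand":10,"x":0,"y":0,"z":0.4,"ax":0,"ay":0,"az":0},{"hand":10,"x":0,"y":0,"z":0.4,"ax":0,"ay":0,"az":0},{"hand":10,"x":0,"y":0,"z":0.4,"ax":0,"ay":0,"az":0}]' 40
python3 -c "
from h import *
go(587.3,24.4,30.6,.432+np.pi);s=robot.read_state();print(s['force'],s['moment'])"
```

```text
clock: 24.55
tcp_pos: [587.0, 24.6, 34.3]
eef_rot: [3.141, -0.001, -2.71]
force: [-0.2, 1.0, -6.2]
finger_gap: 0.225
grip_force: 40.0
clock: 25.05
tcp_pos: [587.3, 24.5, 30.7]
eef_rot: [-3.141, 0.0, -2.71]
force: [-0.6, 0.5, -5.0]
finger_gap: 0.225
grip_force: 40.0
shift cm [ 0.01 -0.01  0.01] rotvec [-0.     0.    -0.001] q [ 0.43  0.72 -0.79  1.87  0.68  0.85  1.29] t 25.05
[-0.63249483  0.47249934 -5.03933695] [ 0.08236888 -0.08611274  0.04055115]
```

```bash

python3 -m inch '[{"hand":10,"x":0,"y":0,"z":0.1,"ax":0,"ay":0,"az":0},{"hand":10,"x":0,"y":0,"z":0.1,"ax":0,"ay":0,"az":0},{"hand":10,"x":0,"y":0,"z":0.1,"ax":0,"ay":0,"az":0}]' 40
python3 -m inch '[{"hand":30,"x":0,"y":0,"z":0,"ax":0,"ay":0,"az":0},{"hand":50,"x":0,"y":0,"z":0,"ax":0,"ay":0,"az":0},{"hand":72,"x":0,"y":0,"z":0,"ax":0,"ay":0,"az":0},{"hand":72,"x":0,"y":0,"z":0,"ax":0,"ay":0,"az":0},{"hand":72,"x":0,"y":0,"z":0,"ax":0,"ay":0,"az":0}]' 40
python3 -m inch '[{"hand":72,"x":0,"y":0,"z":-2,"ax":0,"ay":0,"az":0},{"hand":72,"x":0,"y":0,"z":-6,"ax":0,"ay":0,"az":0},{"hand":72,"x":0,"y":0,"z":-12,"ax":0,"ay":0,"az":0},{"hand":72,"x":0,"y":0,"z":-17,"ax":0,"ay":0,"az":0},{"hand":72,"x":0,"y":0,"z":-17,"ax":0,"ay":0,"az":0}]' 40
python3 -c "
from h import *
look(['insert_mid','socket_end','blade_end','keeper_tip','knob_grip'])
go(506.7,97.7,200,.432+np.pi/2-1.25)
f=save('scene','s3.png');g=cv2.imread('pics/s3.png')[170:290,190:320];cv2.imwrite('pics/s3c.png',cv2.resize(g,None,fx=5,fy=5,interpolation=2))"
```

```text
clock: 25.42
tcp_pos: [587.4, 24.5, 30.6]
eef_rot: [-3.141, 0.0, -2.71]
force: [-3.6, -1.7, 5.1]
finger_gap: 0.224
grip_force: 40.0
clock: 26.05
tcp_pos: [587.3, 24.5, 29.6]
eef_rot: [3.142, 0.0, -2.71]
force: [0.3, -0.1, 0.9]
finger_gap: 0.702
grip_force: 0.0
clock: 26.68
tcp_pos: [589.8, 25.8, 205.3]
eef_rot: [-3.138, 0.008, -2.71]
force: [0.3, -0.5, 0.0]
finger_gap: 0.719
grip_force: 0.0
scene insert_mid [([587.8, 23.5, 45.0], 0.6)]
scene socket_end []
scene blade_end [([500.6, -13.5, 43.3], 0.64)]
scene keeper_tip [([424.1, 24.0, 62.0], 0.63)]
scene knob_grip [([507.5, 95.6, 84.8], 0.93)]
top insert_mid [([591.7, 26.1, 39.3], 0.52)]
top socket_end []
top blade_end [([497.4, -14.6, 44.3], 0.63), ([359.4, 334.2, -0.2], 0.61)]
top keeper_tip [([428.3, 20.0, 68.7], 0.95)]
top knob_grip [([503.5, 96.0, 84.9], 0.6)]
shift cm [ 4.25 10.01 -0.06] rotvec [-1.00e-03 -1.00e-03  2.82e+00] q [ 0.55  0.52 -0.95  1.75  0.47  1.11  1.46] t 27.275
```

View pics/s3c.png

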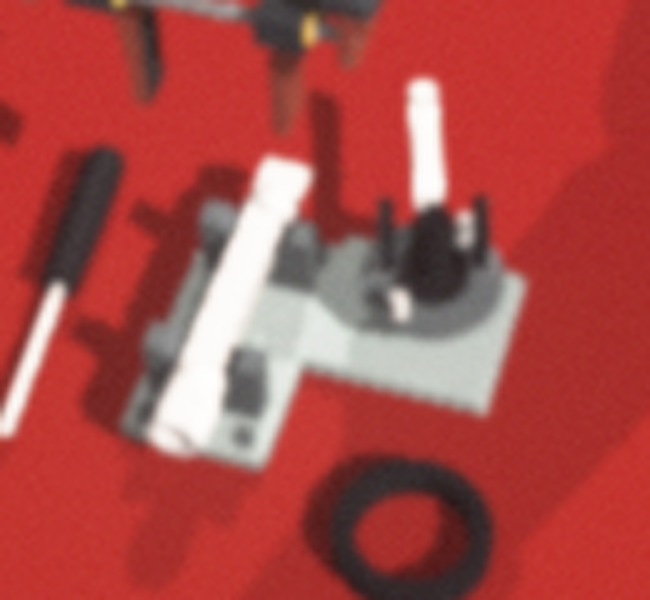

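The crop shows the insert lying in both saddles with the socket tube at the out side (180,430), the blade end at (290,170), and the keeper swung back with its tabs at (385,230) and (480,225). Next I turn the hand back and go over the knob.

```bash

python3 -m inch '[{"hand":90,"x":1.4,"y":3,"z":0,"ax":0,"ay":0,"az":0.15},{"hand":90,"x":2.8,"y":7,"z":0,"ax":0,"ay":0,"az":0.3},{"hand":90,"x":4.25,"y":10,"z":0,"ax":0,"ay":0,"az":0.45},{"hand":90,"x":4.25,"y":10,"z":0,"ax":0,"ay":0,"az":0.6},{"hand":90,"x":4.25,"y":10,"z":0,"ax":0,"ay":0,"az":0.7}]' 25
python3 -m inch '[{"hand":90,"x":0,"y":0,"z":0,"ax":0,"ay":0,"az":0.17},{"hand":90,"x":0,"y":0,"z":0,"ax":0,"ay":0,"az":0.34},{"hand":90,"x":0,"y":0,"z":0,"ax":0,"ay":0,"az":0.5},{"hand":90,"x":0,"y":0,"z":0,"ax":0,"ay":0,"az":0.66},{"hand":90,"x":0,"y":0,"z":0,"ax":0,"ay":0,"az":0.8}]' 25
python3 -m inch '[{"hand":90,"x":0,"y":0,"z":0,"ax":0,"ay":0,"az":0.17},{"hand":90,"x":0,"y":0,"z":0,"ax":0,"ay":0,"az":0.34},{"hand":90,"x":0,"y":0,"z":0,"ax":0,"ay":0,"az":0.5},{"hand":90,"x":0,"y":0,"z":0,"ax":0,"ay":0,"az":0.66},{"hand":90,"x":0,"y":0,"z":0,"ax":0,"ay":0,"az":0.8}]' 25
python3 -m inch '[{"hand":90,"x":0,"y":0,"z":0,"ax":0,"ay":0,"az":0.17},{"hand":90,"x":0,"y":0,"z":0,"ax":0,"ay":0,"az":0.34},{"hand":90,"x":0,"y":0,"z":0,"ax":0,"ay":0,"az":0.52},{"hand":90,"x":0,"y":0,"z":0,"ax":0,"ay":0,"az":0.52},{"hand":90,"x":0,"y":0,"z":0,"ax":0,"ay":0,"az":0.52}]' 25
python3 -c "
from h import *
go(506.7,97.7,70,.753)"
```

```text
clock: 27.95
tcp_pos: [506.6, 98.0, 199.9]
eef_rot: [-3.141, 0.001, 2.87]
force: [0.3, 0.0, -0.3]
finger_gap: 0.902
grip_force: 0.0
clock: 28.58
tcp_pos: [506.8, 97.8, 199.7]
eef_rot: [3.141, 0.0, 2.068]
force: [-0.5, -0.2, -0.0]
finger_gap: 0.899
grip_force: 0.0
clock: 29.2
tcp_pos: [506.8, 97.8, 199.7]
eef_rot: [3.142, -0.0, 1.268]
force: [-0.4, 0.3, 0.8]
finger_gap: 0.902
grip_force: 0.0
clock: 29.82
tcp_pos: [506.8, 97.7, 199.6]
eef_rot: [-3.142, 0.0, 0.757]
force: [0.2, 0.6, -0.3]
finger_gap: 0.898
grip_force: 0.0
shift cm [-1.000e-02 -0.000e+00  1.296e+01] rotvec [-0.     0.     0.004] q [ 0.08  0.28 -0.46  1.93  0.15  0.97 -1.26] t 29.825
```

```bash

python3 -m inch '[{"hand":90,"x":0,"y":0,"z":4,"ax":0,"ay":0,"az":0},{"hand":90,"x":0,"y":0,"z":8,"ax":0,"ay":0,"az":0},{"hand":90,"x":0,"y":0,"z":11,"ax":0,"ay":0,"az":0},{"hand":90,"x":0,"y":0,"z":13,"ax":0,"ay":0,"az":0},{"hand":90,"x":0,"y":0,"z":13,"ax":0,"ay":0,"az":0}]' 25
python3 -m inch '[{"hand":90,"x":0,"y":0,"z":0,"ax":0,"ay":0,"az":0},{"hand":90,"x":0,"y":0,"z":0,"ax":0,"ay":0,"az":0},{"hand":90,"x":0,"y":0,"z":0,"ax":0,"ay":0,"az":0}]' 25
python3 -c "
from h import *
go(506.7,97.7,70.5,.753)"
```

```text
clock: 30.45
tcp_pos: [505.7, 97.4, 68.4]
eef_rot: [-3.14, 0.002, 0.755]
force: [0.5, 0.2, -0.4]
finger_gap: 0.899
grip_force: 0.0
clock: 30.82
tcp_pos: [507.4, 97.7, 70.4]
eef_rot: [3.141, -0.001, 0.753]
force: [0.2, 0.3, -0.0]
finger_gap: 0.903
grip_force: 0.0
shift cm [-0.05 -0.05 -0.01] rotvec [ 0.001 -0.001 -0.   ] q [ 0.02  0.46 -0.4   2.04  0.27  0.7  -1.38] t 30.825
```

```bash

python3 -m inch '[{"hand":30,"x":0,"y":0,"z":0,"ax":0,"ay":0,"az":0},{"hand":30,"x":0,"y":0,"z":0,"ax":0,"ay":0,"az":0},{"hand":30,"x":0,"y":0,"z":0,"ax":0,"ay":0,"az":0},{"hand":30,"x":0,"y":0,"z":0,"ax":0,"ay":0,"az":0},{"hand":30,"x":0,"y":0,"z":0,"ax":0,"ay":0,"az":0}]' 25
python3 -m inch '[{"hand":30,"x":0,"y":0,"z":0,"ax":0,"ay":0,"az":0},{"hand":30,"x":0,"y":0,"z":0,"ax":0,"ay":0,"az":0},{"hand":30,"x":0,"y":0,"z":0,"ax":0,"ay":0,"az":-0.1},{"hand":30,"x":0,"y":0,"z":0,"ax":0,"ay":0,"az":-0.2},{"hand":30,"x":0,"y":0,"z":0,"ax":0,"ay":0,"az":-0.3}]' 25
python3 -m inch '[{"hand":30,"x":0,"y":0,"z":0,"ax":0,"ay":0,"az":-0.1},{"hand":30,"x":0,"y":0,"z":0,"ax":0,"ay":0,"az":-0.2},{"hand":30,"x":0,"y":0,"z":0,"ax":0,"ay":0,"az":-0.3},{"hand":30,"x":0,"y":0,"z":0,"ax":0,"ay":0,"az":-0.4},{"hand":30,"x":0,"y":0,"z":0,"ax":0,"ay":0,"az":-0.5}]' 25
python3 -m inch '[{"hand":30,"x":0,"y":0,"z":0,"ax":0,"ay":0,"az":-0.1},{"hand":30,"x":0,"y":0,"z":0,"ax":0,"ay":0,"az":-0.2},{"hand":30,"x":0,"y":0,"z":0,"ax":0,"ay":0,"az":-0.3},{"hand":30,"x":0,"y":0,"z":0,"ax":0,"ay":0,"az":-0.4},{"hand":30,"x":0,"y":0,"z":0,"ax":0,"ay":0,"az":-0.45}]' 25
python3 -m inch '[{"hand":30,"x":0,"y":0,"z":0,"ax":0,"ay":0,"az":0},{"hand":30,"x":0,"y":0,"z":0,"ax":0,"ay":0,"az":0}]' 25
python3 -c "
from h import *
go(506.7,97.7,70,2.003)
look(['keeper_tip','insert_mid'])
print(robot.read_state()['moment'])"
```

```text
clock: 31.45
tcp_pos: [507.0, 97.5, 70.0]
eef_rot: [3.141, 0.0, 0.753]
force: [-0.6, -2.1, 5.2]
finger_gap: 0.43
grip_force: 25.0
clock: 32.08
tcp_pos: [507.1, 97.4, 70.0]
eef_rot: [3.141, 0.0, 1.056]
force: [-1.0, -1.0, 4.7]
finger_gap: 0.43
grip_force: 25.0
clock: 32.7
tcp_pos: [507.1, 97.4, 70.0]
eef_rot: [3.141, 0.0, 1.556]
force: [-1.3, -1.4, 5.0]
finger_gap: 0.431
grip_force: 25.0
clock: 33.33
tcp_pos: [507.2, 97.5, 70.0]
eef_rot: [3.141, 0.0, 2.005]
force: [-0.4, -1.2, 4.2]
finger_gap: 0.43
grip_force: 25.0
clock: 33.58
tcp_pos: [507.2, 97.4, 70.0]
eef_rot: [3.141, 0.0, 2.002]
force: [-0.5, -0.6, 5.4]
finger_gap: 0.43
grip_force: 25.0
shift cm [ 0.05 -0.04  0.  ] rotvec [ 0.     0.    -0.001] q [ 0.25  0.52 -0.7   2.02  0.48  0.77 -0.31] t 33.575
scene keeper_tip [([429.1, -378.3, 3.6], 0.56), ([552.2, -4.3, 62.9], 0.5)]
scene insert_mid [([587.9, 25.7, 44.8], 0.92)]
top keeper_tip []
top insert_mid [([588.9, 26.7, 44.0], 0.75)]
[-0.24163498  0.07904101 -0.09127921]
```

```bash

python3 -m inch '[{"hand":30,"x":0,"y":0,"z":0,"ax":0,"ay":0,"az":-0.03},{"hand":30,"x":0,"y":0,"z":0,"ax":0,"ay":0,"az":-0.03},{"hand":30,"x":0,"y":0,"z":0,"ax":0,"ay":0,"az":-0.03}]' 25
python3 -m inch '[{"hand":60,"x":0,"y":0,"z":0,"ax":0,"ay":0,"az":0},{"hand":90,"x":0,"y":0,"z":0,"ax":0,"ay":0,"az":0},{"hand":90,"x":0,"y":0,"z":0,"ax":0,"ay":0,"az":0},{"hand":90,"x":0,"y":0,"z":0,"ax":0,"ay":0,"az":0},{"hand":90,"x":0,"y":0,"z":0,"ax":0,"ay":0,"az":0}]' 25
python3 -m inch '[{"hand":90,"x":0,"y":0,"z":-3,"ax":0,"ay":0,"az":0},{"hand":90,"x":0,"y":0,"z":-6,"ax":0,"ay":0,"az":0},{"hand":90,"x":0,"y":0,"z":-10,"ax":0,"ay":0,"az":0},{"hand":90,"x":0,"y":0,"z":-15,"ax":0,"ay":0,"az":0},{"hand":90,"x":0,"y":0,"z":-18,"ax":0,"ay":0,"az":0}]' 25
python3 -m inch '[{"hand":90,"x":-4,"y":-3,"z":0,"ax":0,"ay":0,"az":0},{"hand":90,"x":-8,"y":-8,"z":0,"ax":0,"ay":0,"az":0},{"hand":90,"x":-12,"y":-12,"z":0,"ax":0,"ay":0,"az":0},{"hand":90,"x":-12,"y":-12,"z":0,"ax":0,"ay":0,"az":0},{"hand":90,"x":-12,"y":-12,"z":0,"ax":0,"ay":0,"az":0}]' 25
python3 -c "
from h import *
look(['insert_mid','socket_end','blade_end','keeper_tip','knob_grip'])
f=save('scene','s4.png');g=cv2.imread('pics/s4.png')[170:290,190:320];cv2.imwrite('pics/s4c.png',cv2.resize(g,None,fx=5,fy=5,interpolation=2))"
```

```text
clock: 34.25
tcp_pos: [507.2, 97.5, 70.0]
eef_rot: [3.141, -0.0, 2.031]
force: [-1.4, -1.1, 6.1]
finger_gap: 0.429
grip_force: 25.3
clock: 34.88
tcp_pos: [506.6, 97.6, 69.4]
eef_rot: [-3.141, -0.0, 2.033]
force: [0.4, 0.1, 0.5]
finger_gap: 0.895
grip_force: 0.0
clock: 35.5
tcp_pos: [507.3, 98.1, 252.0]
eef_rot: [3.139, 0.001, 2.033]
force: [0.9, 0.5, -0.0]
finger_gap: 0.899
grip_force: 0.0
clock: 36.12
tcp_pos: [453.1, -62.8, 249.8]
eef_rot: [3.141, -0.0, 2.033]
force: [0.1, 0.6, -0.1]
finger_gap: 0.899
grip_force: 0.0
scene insert_mid [([585.4, 27.4, 43.5], 0.81), ([430.6, -379.6, -0.7], 0.61)]
scene socket_end [([677.6, 62.7, 40.7], 0.94), ([585.9, 23.1, 2.0], 0.2)]
scene blade_end [([501.8, -15.8, 46.3], 0.76)]
scene keeper_tip [([552.2, -5.8, 67.9], 0.94), ([428.5, -377.6, -0.6], 0.2)]
scene knob_grip [([510.4, 100.6, 86.4], 0.93)]
top insert_mid [([589.7, 26.9, 41.5], 0.57)]
top socket_end [([677.6, 64.4, 46.4], 0.67)]
top blade_end [([499.5, -18.0, 43.9], 0.6)]
top keeper_tip [([561.0, -6.2, 67.0], 0.86)]
top knob_grip [([504.9, 97.8, 82.0], 0.7)]
```

View pics/s4c.png

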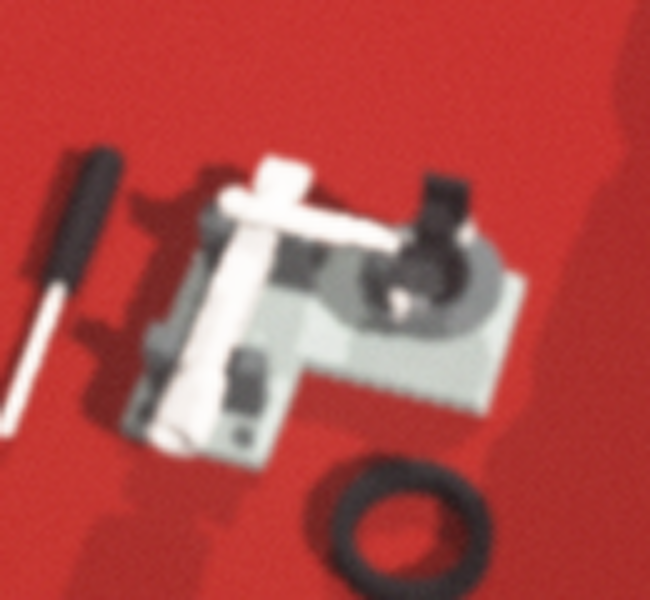

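The keeper bar lies across the blade-end shoulder (240,205 to 400,240) and the socket faces out at (175,435). To check that the tabs sprung out, I compare with the start picture.

```bash
python3 -c "
import cv2,numpy as np
a=cv2.imread('pics/s0.png')[190:250,250:310];b=cv2.imread('pics/s4.png')[190:250,250:310]
d=cv2.absdiff(a,b);print(d.max(2)[10:50,15:40].mean())
cv2.imwrite('pics/cmp.png',cv2.resize(np.hstack([a,b]),None,fx=6,fy=6,interpolation=2))"
```

```text
9.635
```

View pics/cmp.png

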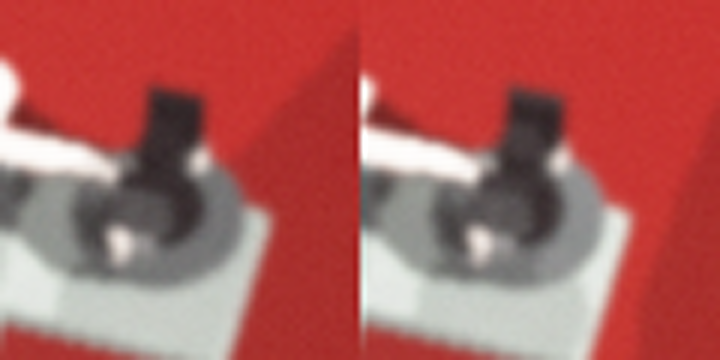

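The knob and tabs match the start picture, with the rear tab top at (175,95) on the left and (535,95) on the right, so they are sprung out and locked.

```bash
python3 -c "
from rig import robot
print(robot.close_job())"
```

```text
the job is handed in; nothing more can be done
None
```

The job is handed in (no verdict came back): the insert lies in both slots with its socket end out, the keeper bar is back across it, and in the last picture the tabs look sprung out and locked.

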